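# Gauge the diya stand's socket and fit the matching post

## Task

Rest the tip of the red-topped depth rod on the bottom of the empty socket in the white diya stand base to learn how deep it is, then stand the rod back upright on the desk, clear of the stand. Then stand in the socket whichever loose brass post will finish level with the two fixed posts, so that the next tier will lie flat, and leave the other loose post standing where it is.

Things in the scene. Friction and masses are not known exactly. Their poses are not given: they have to be found in the camera images.
- socket (a point): Mouth centre of the open socket in the top of the fixed white stand base (150 x 240 x 75 mm high; its centre 30 mm along +x; y along its long side, z up). Blind round hole, 34 mm diameter, 4 mm chamfer, flat rigid floor, 25 or 60 mm deep: varies, only probing tells. Two fixed 24 mm posts stand 60 mm above the top face, 75 mm along +x and 92 mm either way in y from the socket.
- rod: Depth rod, 18 mm diameter, 160 mm long, standing upright on the desk on its flat weighted steel tip. From the bottom: 40 mm steel, 80 mm pale wood with black rings 50, 70, 90 and 110 mm from the tip, 40 mm red plastic. Origin at the centre of the tip's flat underside, z up along the rod. 90 g.
- post_short: Brass round post, 24 mm diameter, 85 mm long (the shorter of the two loose ones), standing upright on the desk. Origin at the centre of its underside, z up along the post. About 110 g.
- post_long: Brass round post, 24 mm diameter, 120 mm long (the longer of the two loose ones), standing upright on the desk. Origin at the centre of its underside, z up along the post. About 155 g.
Mind the look-alikes: they are no part of the job. Leave any blue or pink look-alike of the post_short alone.

How it is judged:
By the outcome, as a careful person would: the job done as asked, in the order asked, and still so for the second after the job is handed in, with the robot touching nothing.
It also fails if it takes over 72 s, if anything falls off the work surface, if the arm or the gripper's body presses on something with over 40 N, if the wrist force passes 120 N, or if a joint passes its speed limit or range.

## Robot

A 6-joint arm with a two-finger parallel gripper is mounted at the origin on the work surface. World frame = base frame: x ahead of the robot, y to its left, z up, the work surface at z = 0. Lengths are in mm, angles in rad, forces in N, time in s.
With the tool pointing down it reaches from about 275 to 775 mm from the base axis. Payload 14.6 kg.
Tool frame: the origin (TCP) lies midway between the tips of the shut fingers; the grasp point (between the pads) lies 19 mm behind it; z points along the fingers, y is the line along which they close (so a half turn about z gives the same grasp; the last joint's range is limited). The gripper opens to 85 mm and grips with 20 to 120 N. Pads are 22 mm wide; open, the fingers measure 114 mm over their backs; the gripper's body (76 mm by 85 mm) begins 54 mm behind the grasp point. The pads swing forward as they close: fully open they stand 13 mm farther back than shut.
Start: joints at [1.02, 0.263, -0.048, 1.259, 0, 1.415], TCP at [202.417, 484.413, 231.278] pointing down, gripper open.
Joint ranges: [-2.65, 2.65], [-0.89, 1.7], [-1.18, 1.37], [-2.13, 2.11], [-1.35, 1.29], [-3.14, 3.14]. Speed limits (rad/s): [1.89, 1.89, 2.57, 2.79, 3.14, 3.14].

## Interface

Orientations are given as a unit quaternion [x, y, z, w].
In Python, from cell import manip gives the robot as it stands.
- The arm moves only by the tool jog_arm, never from a script. Its argument "commands" is a list of rows, each an object with "xyz": the shift along the world's x, y, z normalised to -1 to 1, where 1 is 0.3 m, a list of three; "twist": the turn, a rotation vector about the world's x, y, z normalised to -1 to 1, where 1 is 2 rad, a list of three; "hand": the closure, from -1 (fully open) to 1 (shut). A call has 1 to 10 rows; each row is the pose to reach, as a shift and turn from the pose commanded when the call began; what a row does not reach only later rows make up. A row lasts 1/10 s, in which the tool goes at most 50 mm and 8.59 degrees, less where a joint would pass 70% of its speed; a pose out of reach is approached as far as the arm can. A call with a number of a shift or a turn outside -1 to 1 is refused whole. A call with a gripper value outside its range is refused whole. The fingers move at their own pace and stop on an object; "force" is the grip in N (left out, the last holds). Time passes only in rows, so rows that repeat a pose let the fingers close. It gives the time, the measured TCP pose, the force, the opening and the grip force at its end, in the units of the state.
- manip.state(): the state, without advancing time (a new reading comes with each control period).
- manip.camera(name): name is "scene" or "side" or "wrist"; returns the picture (420x560x3 uint8, blue, green, red); there is no depth.
- manip.get_calibration(name): a dict with "intrinsics" (3x3 intrinsics, pixels), "rvec" (rotation vector, rad) and "tvec" (3), from world to camera coordinates, as OpenCV has them. Camera axes: x right, y down, z forward; pixel columns grow to the right and rows downward; lengths in mm; the calibration is good to about 2 mm. A picture is of the moment at which its call begins: read the wrist's pose just before it. get_calibration takes no time and is no camera call; for the wrist camera it gives the pose at the moment of the call.
- manip.job_done(): hands the job in; it is judged then, once.
The state is a dict: "clock": time; "joint_pos": joint angles; "dq": joint speeds; "joint_torque": joint torques, N m; "tool_pos": TCP position; "ee_rot": TCP orientation; "wrist_force": force on the tool from outside, world axes, zero at the start; "moment": the same for the moment, N m; "opening": finger opening in mm; "finger_force": force on a finger pad.
Only numpy, scipy, OpenCV 4.12 (cv2) and the standard library are available. Lean on these libraries where they do the work, as an engineer would, in place of code of your own. Each camera call takes 0.05 s, during which the arm holds its last target. There are 200 camera calls.

## Working session

There is one attempt and no reset: what is moved stays moved. The work goes in short steps, Python scripts to look and compute and a tool call to move; the robot and the scene stay as the last step left them, time stands still between calls to the robot, and variables do not carry over. Pictures are saved under pics/ and viewed, at most 10 in all, crops included, and the job is handed in when it is done.

Besides the shell and the picture viewer there is one more tool, called by a JSON object that holds its "fn" and its "kwargs". jog_arm: Moves the arm, as the interface text tells. Its arguments: {"type":"object","properties":{"commands":{"type":"array","items":{"type":"object","properties":{"xyz":{"type":"array","items":{"type":"number","minimum":-1,"maximum":1}},"twist":{"type":"array","items":{"type":"number","minimum":-1,"maximum":1}},"hand":{"type":"number"}}}},"force":{"type":"number"}},"required":["commands"]}

```bash
mkdir -p pics; ls; cat > h.py <<'E'
import numpy as np, cv2
from cell import manip
def cal(n):
    c=manip.get_calibration(n); K=np.array(c["intrinsics"],float).reshape(3,3)
    return K,cv2.Rodrigues(np.array(c["rvec"],float))[0],np.array(c["tvec"],float).ravel()
def ray(n,uv,c=None):
    K,R,t=c or cal(n); d=R.T@np.linalg.inv(K)@np.array([uv[0],uv[1],1.]); return -R.T@t,d/np.linalg.norm(d)
def plane(n,uv,z,c=None):
    o,d=ray(n,uv,c); return o+d*(z-o[2])/d[2]
def tri(r1,r2):
    (o1,d1),(o2,d2)=r1,r2
    s=np.linalg.lstsq(np.c_[d1,-d2],o2-o1,rcond=None)[0]; a=o1+s[0]*d1;b=o2+s[1]*d2
    return (a+b)/2,np.linalg.norm(a-b)
def proj(n,p,c=None):
    K,R,t=c or cal(n); q=K@(R@np.array(p,float)+t); return q[:2]/q[2]
E
python3 - <<'E'
from h import *
s=manip.state(); print(s)
a=manip.camera("scene");b=manip.camera("side");w=manip.camera("wrist")
for n,i in zip(("scene","side","wrist"),(a,b,w)):
    cv2.imwrite(f"pics/{n}0.png",i); K,R,t=cal(n); print(n,K[0,0],-R.T@t,R[2])
E
```

```text
pics
{'clock': 0.0, 'joint_pos': array([ 1.01973601e+00,  2.63507767e-01, -4.89305288e-02,  1.25940596e+00,
        6.66234968e-06,  1.41548423e+00]), 'dq': array([-1.30930489e-03,  1.46318474e-03,  1.73964610e-03,  8.08546862e-04,
       -5.33641419e-05,  3.26478123e-04]), 'joint_torque': array([ 1.74358112e-03, -6.37613940e+01,  3.84571910e+01,  1.37270428e-02,
        4.09841402e-05, -3.02940930e-05]), 'tool_pos': array([202.24984043, 484.18081908, 230.83530987]), 'ee_rot': array([ 1.96585344e-01,  9.80486577e-01, -4.90469665e-04, -1.84358757e-04]), 'wrist_force': array([ 0.04450365, -0.14183514,  0.4643825 ]), 'moment': array([ 0.02224384, -0.02706906, -0.01147757]), 'finger_force': 0.0, 'opening': 85.24706090633863}
scene 416.8460594227891 [ 800.08074566 -565.53583717  566.29710584] [-0.36830593  0.70756267 -0.60308027]
side 487.40423209820506 [344.62220701 639.87925738 657.97496966] [ 0.14565481 -0.7369147  -0.66010712]
wrist 321.3572923683427 [141.15305585 510.89930156 373.8543301 ] [ 0.24084207 -0.10149375 -0.96524303]
```

View pics/scene0.png

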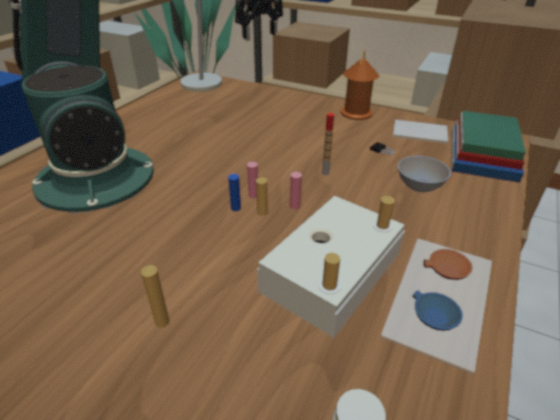

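View pics/side0.png

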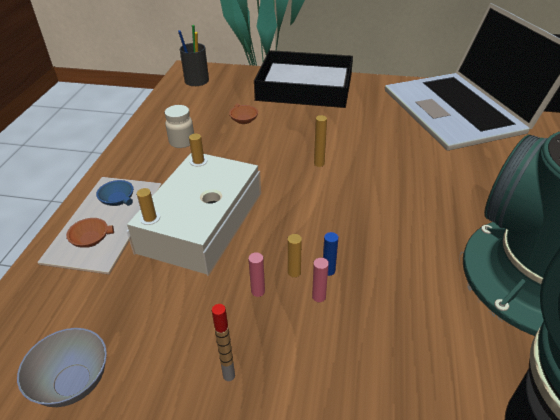

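The scene view shows the rod near (328,145), the short post (262,196), the long post (155,297) and the socket (320,237). In the side view they are at (223,340), (294,256), (320,141) and (211,198). Next I'll measure centroids from both views.

```bash
cat > m.py <<'E'
from h import *
I={n:cv2.imread(f"pics/{n}0.png") for n in("scene","side")}
def seg(n,roi,f):
    x0,y0,x1,y1=roi; h=cv2.cvtColor(I[n][y0:y1,x0:x1],cv2.COLOR_BGR2HSV).astype(int)
    m=f(h[...,0],h[...,1],h[...,2]).astype(np.uint8)
    m=cv2.morphologyEx(m,cv2.MORPH_OPEN,np.ones((3,3)))
    k,l,st,c=cv2.connectedComponentsWithStats(m); i=1+np.argmax(st[1:,4])
    return c[i]+[x0,y0],st[i]+[x0,y0,0,0,0]
brass=lambda h,s,v:(h>=15)&(h<=28)&(s>150)&(v>70)
red=lambda h,s,v:((h<6)|(h>172))&(s>180)
hole=lambda h,s,v:(v<170)
T={"rodred":((318,105,342,140),(205,298,235,335),red),
"short":((254,174,271,220),(285,230,304,282),brass),
"long":((135,258,175,332),(308,110,332,172),brass),
"socket":((305,226,335,248),(196,186,226,208),hole),
"fixA":((320,250,344,292),(135,185,158,226),brass),
"fixB":((375,192,396,232),(187,130,205,168),brass)}
for k,(a,b,f) in T.items():
    p,sa=seg("scene",a,f);q,sb=seg("side",b,f)
    P,g=tri(ray("scene",p),ray("side",q)); print(k,P.round(1),round(g,1),p.round(1),sa[2:],q.round(1),sb[2:])
h=cv2.cvtColor(I["scene"],cv2.COLOR_BGR2HSV)
for u,v in((262,196),(155,297),(200,300),(331,275)):print(h[v,u])
E
python3 m.py
```

```text
rodred [496.8 283.1 142.7] 1.4 [329.5 121. ] [ 6 15 75] [219.4 317.2] [ 15  28 340]Traceback (most recent call last):
  File "m.py", line 19, in <module>
    p,sa=seg("scene",a,f);q,sb=seg("side",b,f)
         ~~~^^^^^^^^^^^^^
  File "m.py", line 7, in seg
    k,l,st,c=cv2.connectedComponentsWithStats(m); i=1+np.argmax(st[1:,4])
                                                      ~~~~~~~~~^^^^^^^^^^
    return _wrapfunc(a, 'argmax', axis=axis, out=out, **kwds)
    return bound(*args, **kwds)
ValueError: attempt to get argmax of an empty sequence
```

View pics/wrist0.png

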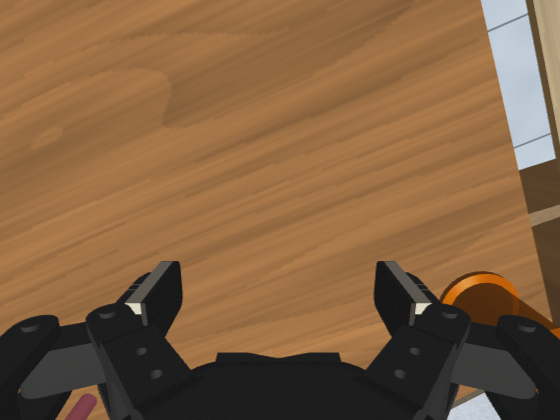

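The wrist view shows only bare desk between the fingers, plus the orange lantern at (490,310). I need to check the brass hues.

```bash
python3 - <<'E'
import cv2
for n,pts in(("scene",((262,196),(155,297),(200,300),(331,275),(331,258))),("side",((294,256),(320,141),(350,200),(148,207),(294,239)))):
    h=cv2.cvtColor(cv2.imread(f"pics/{n}0.png"),cv2.COLOR_BGR2HSV)
    for u,v in pts:print(n,u,v,h[v,u-4:u+5:4].tolist())
E
sed -i 's/(h>=15)&(h<=28)&(s>150)&(v>70)/(h>=16)\&(h<=24)\&(s>165)\&(v>50)/' m.py; python3 m.py 2>&1|grep -v File
```

```text
scene 262 196 [[16, 142, 111], [18, 146, 117], [17, 139, 108]]
scene 155 297 [[18, 150, 117], [18, 146, 115], [19, 153, 100]]
scene 200 300 [[14, 117, 139], [15, 121, 129], [14, 116, 128]]
scene 331 275 [[18, 144, 113], [18, 145, 116], [18, 143, 114]]
scene 331 258 [[22, 115, 162], [22, 115, 162], [22, 114, 164]]
side 294 256 [[18, 167, 110], [18, 170, 123], [18, 169, 122]]
side 320 141 [[18, 172, 98], [18, 167, 124], [18, 168, 109]]
side 350 200 [[14, 133, 136], [14, 136, 135], [14, 133, 127]]
side 148 207 [[18, 172, 126], [18, 174, 116], [18, 181, 93]]
side 294 239 [[21, 142, 169], [21, 140, 170], [21, 140, 167]]
rodred [496.8 283.1 142.7] 1.4 [329.5 121. ] [ 6 15 75] [219.4 317.2] [ 15  28 340]
Traceback (most recent call last):
ValueError: attempt to get argmax of an empty sequence
```

```bash
sed -i 's/^brass=.*/brass=lambda h,s,v:(h>=16)\&(h<=26)\&(s>105)/' m.py; sed -i 's/^red=.*/red=lambda h,s,v:((h<8)|(h>170))\&(s>150)/' m.py; python3 m.py 2>&1|grep -v File
```

```text
rodred [496.8 283.  142.1] 1.4 [329.4 121.3] [  8  18 111] [219.5 317.4] [ 16  28 361]
short [434.8  67.9  46. ] 0.9 [262.  195.5] [ 12  40 409] [294.1 254.6] [ 15  43 560]
long [ 430.9 -265.3   65.4] 4.0 [154.6 294.3] [ 29  64 998] [319.9 140.1] [ 13  52 555]
socket [609.1 -26.8  71.1] 2.0 [320.4 237.1] [ 20  13 203] [210.7 197.7] [ 18  12 165]
fixA [691.8 -37.4  38.5] 106.1 [330.7 271. ] [ 15  35 413] [146.1 204.3] [ 19  32 397]
fixB [674.4 -45.3 168.1] 80.9 [385.5 209.7] [ 17  33 407] [196.2 147.4] [ 14  31 337]
[ 18 146 117]
[ 18 146 115]
[ 15 121 129]
[ 18 145 116]
```

```bash
cat >> m.py <<'E'
print()
for k,a,b in(("f1","fixA","fixB"),("f2","fixB","fixA")):
    P,g=tri(ray("scene",seg("scene",T[a][0],brass)[0]),ray("side",seg("side",T[b][1],brass)[0]));print(k,P.round(1),g.round(1))
for k,p,q in(("blue",(235,192),(330,254)),("pinkA",(253,180),(320,280)),("pinkB",(296,190),(257,274)),):
    P,g=tri(ray("scene",p),ray("side",q));print(k,P.round(1),g.round(1))
print("lantern",plane("scene",(357,110),0).round(), "bowl",plane("scene",(424,185),0).round(),"blk",plane("scene",(378,148),0).round())
E
python3 m.py 2>&1|sed -n '/^$/,$p'
```

```text
f1 [ 667.  -131.6  107.9] 1.2
f2 [698.1  53.8 110. ] 0.4
blue [374.6  54.3  44.2] 0.4
pinkA [384.6 114.7  43.3] 0.1
pinkB [489.3 121.4  45. ] 1.0
lantern [443. 687.   0.] bowl [729. 343.   0.] blk [577. 471.   0.]
```

Results agree with the text: fixed posts 188 mm apart (184 expected), and the socket predicted from them is (608.6,−26.4) against (609.1,−26.8) measured. I'll move above the rod with the closing line along world y.

{"fn": "jog_arm", "kwargs": {"commands": [{"xyz": [0.982,-0.671,0],"twist": [0,0,0.2],"hand": -1},{"xyz": [0.982,-0.671,0],"twist": [0,0,0.2],"hand": -1},{"xyz": [0.982,-0.671,0],"twist": [0,0,0.2],"hand": -1},{"xyz": [0.982,-0.671,0],"twist": [0,0,0.2],"hand": -1},{"xyz": [0.982,-0.671,0],"twist": [0,0,0.2],"hand": -1},{"xyz": [0.982,-0.671,0],"twist": [0,0,0.2],"hand": -1},{"xyz": [0.982,-0.671,0],"twist": [0,0,0.2],"hand": -1},{"xyz": [0.982,-0.671,0],"twist": [0,0,0.2],"hand": -1},{"xyz": [0.982,-0.671,0],"twist": [0,0,0.2],"hand": -1},{"xyz": [0.982,-0.671,0],"twist": [0,0,0.2],"hand": -1}]}}

```text
clock: 1.15
tool_pos: [496.6, 283.2, 231.0]
ee_rot: [-0.002, 1.0, -0.0, -0.0]
wrist_force: [-0.3, 0.2, -0.4]
opening: 85.5
finger_force: 0.0
```

```bash
python3 - <<'E'
from h import *
s=manip.state(); c=cal("wrist"); w=manip.camera("wrist"); cv2.imwrite("pics/wrist1.png",w)
print(s["clock"],s["tool_pos"].round(1),s["ee_rot"].round(3),s["wrist_force"].round(2))
h=cv2.cvtColor(w,cv2.COLOR_BGR2HSV).astype(int);m=(((h[...,0]<8)|(h[...,0]>170))&(h[...,1]>150)).astype(np.uint8)
k,l,st,ct=cv2.connectedComponentsWithStats(m)
for i in range(1,k):
    if st[i,4]>40: print(st[i],ct[i].round(1),plane("wrist",ct[i],150,c).round(1))
print(proj("wrist",(497,283,160),c),proj("wrist",(497,283,0),c),proj("wrist",s["tool_pos"],c))
E
```

```text
1.15 [496.6 283.2 231. ] [-0.002  1.    -0.    -0.   ] [-0.34  0.21 -0.43]
[265 202  25  36 724] [276.9 219.9] [496.4 283.7 150. ]
[448 405  48  12 305] [471.2 410.8] [668.4 452.2 150. ]
[275.89769009 224.74247435] [276.66424647 184.33589774] [275.52397526 267.60577922]
```

View pics/wrist1.png

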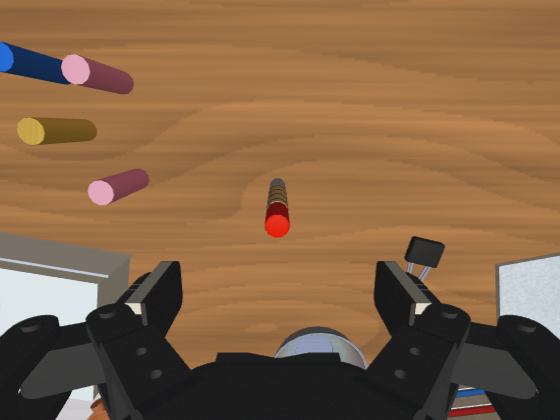

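The wrist view has the rod's red top at (277,225), centred between the fingers and within 1 px of the prediction. I'll descend and grip.

{"fn": "jog_arm", "kwargs": {"commands": [{"xyz": [0,0,-0.13],"hand": -1},{"xyz": [0,0,-0.26],"hand": -1},{"xyz": [0,0,-0.393],"hand": -1},{"xyz": [0,0,-0.393],"hand": -1},{"xyz": [0,0,-0.393],"hand": 1},{"xyz": [0,0,-0.393],"hand": 1},{"xyz": [0,0,-0.393],"hand": 1},{"xyz": [0,0,-0.393],"hand": 1},{"xyz": [0,0,-0.393],"hand": 1},{"xyz": [0,0,-0.393],"hand": 1}], "force": 40}}

```text
invalid input at $.commands[0]: expected keys xyz, twist, hand
```

{"fn": "jog_arm", "kwargs": {"commands": [{"hand": 1},{"hand": 1},{"hand": 1},{"hand": 1},{"hand": 1}]}}

```text
invalid input at $.commands[0]: expected keys xyz, twist, hand
```

{"fn": "jog_arm", "kwargs": {"commands": [{"xyz": [0,0,-0.13],"twist": [0,0,0],"hand": -1},{"xyz": [0,0,-0.26],"twist": [0,0,0],"hand": -1},{"xyz": [0,0,-0.393],"twist": [0,0,0],"hand": -1},{"xyz": [0,0,-0.393],"twist": [0,0,0],"hand": -1},{"xyz": [0,0,-0.393],"twist": [0,0,0],"hand": 1},{"xyz": [0,0,-0.393],"twist": [0,0,0],"hand": 1},{"xyz": [0,0,-0.393],"twist": [0,0,0],"hand": 1},{"xyz": [0,0,-0.393],"twist": [0,0,0],"hand": 1},{"xyz": [0,0,-0.393],"twist": [0,0,0],"hand": 1},{"xyz": [0,0,-0.393],"twist": [0,0,0],"hand": 1}], "force": 40}}

```text
clock: 2.2
tool_pos: [497.6, 283.2, 114.3]
ee_rot: [-0.002, 1.0, 0.0, 0.001]
wrist_force: [-1.0, -0.9, 6.6]
opening: 17.0
finger_force: 38.8
```

{"fn": "jog_arm", "kwargs": {"commands": [{"xyz": [0,0,0],"twist": [0,0,0],"hand": 1},{"xyz": [0,0,0],"twist": [0,0,0],"hand": 1},{"xyz": [0,0,0],"twist": [0,0,0],"hand": 1},{"xyz": [0,0,0],"twist": [0,0,0],"hand": 1}]}}

```text
clock: 2.6
tool_pos: [497.6, 283.2, 114.3]
ee_rot: [-0.002, 1.0, 0.0, 0.001]
wrist_force: [-0.4, -0.5, 7.7]
opening: 17.5
finger_force: 38.8
```

{"fn": "jog_arm", "kwargs": {"commands": [{"xyz": [0,0,0.12],"twist": [0,0,0],"hand": 1},{"xyz": [0,0,0.25],"twist": [0,0,0],"hand": 1},{"xyz": [0,0,0.37],"twist": [0,0,0],"hand": 1},{"xyz": [0.06,-0.14,0.37],"twist": [0,0,0],"hand": 1},{"xyz": [0.12,-0.28,0.37],"twist": [0,0,0],"hand": 1},{"xyz": [0.18,-0.42,0.37],"twist": [0,0,0],"hand": 1},{"xyz": [0.24,-0.56,0.37],"twist": [0,0,0],"hand": 1},{"xyz": [0.3,-0.7,0.37],"twist": [0,0,0],"hand": 1},{"xyz": [0.373,-0.85,0.37],"twist": [0,0,0],"hand": 1},{"xyz": [0.373,-0.95,0.37],"twist": [0,0,0],"hand": 1}]}}

```text
clock: 3.6
tool_pos: [610.6, -5.0, 224.0]
ee_rot: [-0.001, 1.0, -0.0, 0.0]
wrist_force: [-0.1, 0.3, -1.2]
opening: 16.8
finger_force: 39.4
```

{"fn": "jog_arm", "kwargs": {"commands": [{"xyz": [0,-0.082,0],"twist": [0,0,0],"hand": 1},{"xyz": [0,-0.082,0],"twist": [0,0,0],"hand": 1},{"xyz": [0,-0.082,0],"twist": [0,0,0],"hand": 1}]}}

```text
clock: 3.9
tool_pos: [608.8, -26.7, 224.5]
ee_rot: [-0.002, 1.0, 0.0, -0.0]
wrist_force: [0.2, 0.5, -0.6]
opening: 16.6
finger_force: 39.5
```

```bash
python3 - <<'E'
from h import *
s=manip.state(); c=cal("wrist")
I={n:manip.camera(n) for n in("scene","side","wrist")}
print(s["clock"],s["tool_pos"].round(1),s["wrist_force"].round(2),s["opening"])
t=s["tool_pos"]
v=[]
for n,r in(("scene",120),("side",120)):
    cv2.imwrite(f"pics/{n}2.png",I[n]); u=proj(n,(609,-27,100)).astype(int); print(n,u,"tip",proj(n,(t[0],t[1],t[2]-114.3)).round(1),"sock",proj(n,(609,-27,75)).round(1))
    x,y=u-60; v.append(cv2.resize(I[n][max(y,0):y+120,x:x+120],(390,390),interpolation=cv2.INTER_CUBIC)); print(x,y)
cv2.imwrite("pics/c2.png",np.hstack(v)); cv2.imwrite("pics/wrist2.png",I["wrist"])
E
```

```text
3.9 [608.8 -26.7 224.5] [ 0.21  0.46 -0.56] 16.626859157061116
scene [321 224] tip [322.3 220.2] sock [321.  235.6]
261 164
side [209 185] tip [209.  181.3] sock [211. 196.]
149 125
```

View pics/c2.png

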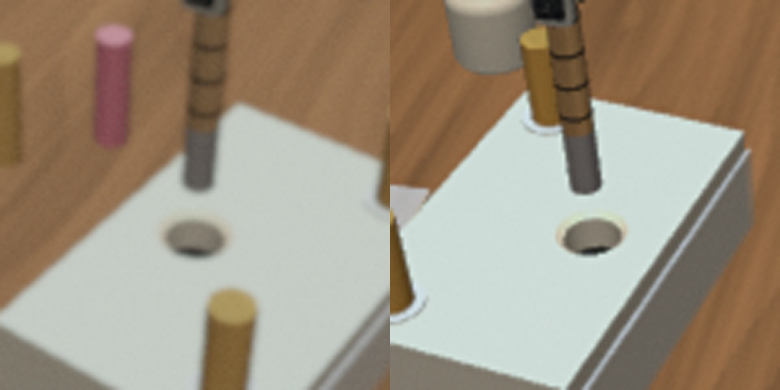

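The crop shows the rod tip hanging over the hole: tip at scene (322,221) and mouth at (321,236), tip at side (209,183) and mouth at (211,197). These match the projections. I'll descend to just above the shallow floor, then creep.

{"fn": "jog_arm", "kwargs": {"commands": [{"xyz": [0,0,-0.06],"twist": [0,0,0],"hand": 1},{"xyz": [0,0,-0.11],"twist": [0,0,0],"hand": 1},{"xyz": [0,0,-0.14],"twist": [0,0,0],"hand": 1},{"xyz": [0,0,-0.16],"twist": [0,0,0],"hand": 1},{"xyz": [0,0,-0.18],"twist": [0,0,0],"hand": 1},{"xyz": [0,0,-0.18],"twist": [0,0,0],"hand": 1}]}}

```text
clock: 4.65
tool_pos: [608.8, -26.3, 170.0]
ee_rot: [-0.002, 1.0, 0.0, -0.0]
wrist_force: [0.5, 0.2, -0.6]
opening: 17.2
finger_force: 39.5
```

{"fn": "jog_arm", "kwargs": {"commands": [{"xyz": [0,0,-0.008],"twist": [0,0,0],"hand": 1},{"xyz": [0,0,-0.016],"twist": [0,0,0],"hand": 1},{"xyz": [0,0,-0.024],"twist": [0,0,0],"hand": 1},{"xyz": [0,0,-0.03],"twist": [0,0,0],"hand": 1},{"xyz": [0,0,-0.03],"twist": [0,0,0],"hand": 1}]}}

```text
clock: 5.15
tool_pos: [610.4, -26.7, 164.2]
ee_rot: [-0.002, 1.0, -0.0, 0.003]
wrist_force: [-2.3, -0.1, 25.6]
opening: 17.1
finger_force: 42.3
```

Contact: tip at z = 164.2 − 114.3 = 49.9, so the socket is 25 mm deep and the short post (85 − 25 = 60) is the one to use. I'll ease off so the rod rests lightly, then take it back.

{"fn": "jog_arm", "kwargs": {"commands": [{"xyz": [0,0,0.006],"twist": [0,0,0],"hand": 1},{"xyz": [0,0,0.008],"twist": [0,0,0],"hand": 1},{"xyz": [0,0,0.008],"twist": [0,0,0],"hand": 1},{"xyz": [0,0,0.008],"twist": [0,0,0],"hand": 1},{"xyz": [0,0,0.008],"twist": [0,0,0],"hand": 1}]}}

```text
clock: 5.65
tool_pos: [609.4, -26.6, 164.3]
ee_rot: [-0.002, 1.0, -0.0, 0.001]
wrist_force: [-0.7, -0.9, 8.9]
opening: 16.9
finger_force: 40.1
```

{"fn": "jog_arm", "kwargs": {"commands": [{"xyz": [0,0,0.05],"twist": [0,0,0],"hand": 1},{"xyz": [0,0,0.12],"twist": [0,0,0],"hand": 1},{"xyz": [0,0,0.2],"twist": [0,0,0],"hand": 1},{"xyz": [-0.03,0.1,0.2],"twist": [0,0,0],"hand": 1},{"xyz": [-0.08,0.24,0.2],"twist": [0,0,0],"hand": 1},{"xyz": [-0.13,0.38,0.2],"twist": [0,0,0],"hand": 1},{"xyz": [-0.18,0.52,0.2],"twist": [0,0,0],"hand": 1},{"xyz": [-0.23,0.66,0.2],"twist": [0,0,0],"hand": 1},{"xyz": [-0.3,0.8,0.2],"twist": [0,0,0],"hand": 1},{"xyz": [-0.373,0.95,0.2],"twist": [0,0,0],"hand": 1}]}}

```text
clock: 6.65
tool_pos: [496.1, 259.8, 223.4]
ee_rot: [-0.002, 1.0, -0.0, -0.0]
wrist_force: [0.9, -0.2, -1.2]
opening: 17.1
finger_force: 39.5
```

{"fn": "jog_arm", "kwargs": {"commands": [{"xyz": [0,0.08,0],"twist": [0,0,0],"hand": 1},{"xyz": [0,0.08,-0.1],"twist": [0,0,0],"hand": 1},{"xyz": [0,0.08,-0.22],"twist": [0,0,0],"hand": 1},{"xyz": [0,0.08,-0.29],"twist": [0,0,0],"hand": 1},{"xyz": [0,0.08,-0.32],"twist": [0,0,0],"hand": 1},{"xyz": [0,0.08,-0.32],"twist": [0,0,0],"hand": 1}]}}

```text
clock: 7.25
tool_pos: [496.6, 282.2, 127.0]
ee_rot: [-0.002, 1.0, -0.0, -0.001]
wrist_force: [-0.5, -0.4, -0.6]
opening: 17.0
finger_force: 39.4
```

{"fn": "jog_arm", "kwargs": {"commands": [{"xyz": [0,0,-0.015],"twist": [0,0,0],"hand": 1},{"xyz": [0,0,-0.028],"twist": [0,0,0],"hand": 1},{"xyz": [0,0,-0.038],"twist": [0,0,0],"hand": 1},{"xyz": [0,0,-0.043],"twist": [0,0,0],"hand": 1},{"xyz": [0,0,-0.043],"twist": [0,0,0],"hand": 1},{"xyz": [0,0,-0.043],"twist": [0,0,0],"hand": 1}]}}

```text
clock: 7.85
tool_pos: [497.1, 282.5, 115.0]
ee_rot: [-0.002, 1.0, 0.0, 0.0]
wrist_force: [-0.0, 0.2, -0.3]
opening: 17.0
finger_force: 39.4
```

{"fn": "jog_arm", "kwargs": {"commands": [{"xyz": [0,0,-0.003],"twist": [0,0,0],"hand": 1},{"xyz": [0,0,-0.005],"twist": [0,0,0],"hand": 1},{"xyz": [0,0,-0.005],"twist": [0,0,0],"hand": 1},{"xyz": [0,0,-0.005],"twist": [0,0,0],"hand": 1}]}}

```text
clock: 8.25
tool_pos: [497.6, 282.7, 114.3]
ee_rot: [-0.002, 1.0, 0.0, 0.001]
wrist_force: [-0.5, -0.4, 9.2]
opening: 16.7
finger_force: 40.6
```

Touchdown. I'll open, rise clear and check the rod.

{"fn": "jog_arm", "kwargs": {"commands": [{"xyz": [0,0,0.004],"twist": [0,0,0],"hand": 1},{"xyz": [0,0,0.004],"twist": [0,0,0],"hand": 0.4},{"xyz": [0,0,0.004],"twist": [0,0,0],"hand": 0.2},{"xyz": [0,0,0.004],"twist": [0,0,0],"hand": -0.2},{"xyz": [0,0,0.004],"twist": [0,0,0],"hand": -0.6},{"xyz": [0,0,0.004],"twist": [0,0,0],"hand": -1},{"xyz": [0,0,0.004],"twist": [0,0,0],"hand": -1},{"xyz": [0,0,0.004],"twist": [0,0,0],"hand": -1},{"xyz": [0,0,0.004],"twist": [0,0,0],"hand": -1}]}}

```text
clock: 9.15
tool_pos: [497.0, 282.5, 114.6]
ee_rot: [-0.002, 1.0, 0.0, 0.0]
wrist_force: [0.4, 0.1, 0.3]
opening: 85.1
finger_force: 0.0
```

{"fn": "jog_arm", "kwargs": {"commands": [{"xyz": [0,0,0.1],"twist": [0,0,0],"hand": -1},{"xyz": [0,0,0.25],"twist": [0,0,0],"hand": -1},{"xyz": [0,0,0.4],"twist": [0,0,0],"hand": -1},{"xyz": [0,0,0.4],"twist": [0,0,0],"hand": -1}]}}

```text
clock: 9.55
tool_pos: [498.8, 283.2, 240.1]
ee_rot: [-0.002, 1.0, 0.001, 0.004]
wrist_force: [-0.2, 0.4, -0.8]
opening: 85.7
finger_force: 0.0
```

```bash
python3 - <<'E'
from h import *
s=manip.state(); c=cal("wrist")
w=manip.camera("wrist"); print(s["clock"],s["tool_pos"].round(1),s["wrist_force"].round(2),s["opening"])
cv2.imwrite("pics/wrist3.png",w)
h=cv2.cvtColor(w,cv2.COLOR_BGR2HSV).astype(int);H,S,V=h[...,0],h[...,1],h[...,2]
for nm,m in(("red",((H<8)|(H>170))&(S>170)),("brass",(H>=19)&(H<=26)&(S>105)&(V>120))):
    k,l,st,ct=cv2.connectedComponentsWithStats(cv2.morphologyEx(m.astype(np.uint8),cv2.MORPH_OPEN,np.ones((3,3))))
    for i in range(1,k):
        if st[i,4]>80: print(nm,st[i],ct[i].round(1),plane("wrist",ct[i],85,c).round(1))
print(proj("wrist",(497,283,160),c),proj("wrist",(435,68,85),c))
E
```

```text
9.55 [498.8 283.2 240.1] [-0.18  0.45 -0.85] 85.70111764191232
red [265 195  23  34 644] [276.1 212. ] [514.  283.2  85. ]
red [454 396  34   9 193] [470.2 399.7] [737.7 506.7  85. ]
brass [ 23 114  27  26 573] [ 36.1 126.3] [435.  69.  85.]
[275.64653963 217.13666949] [ 35.04489613 126.37250581]
```

View pics/wrist3.png

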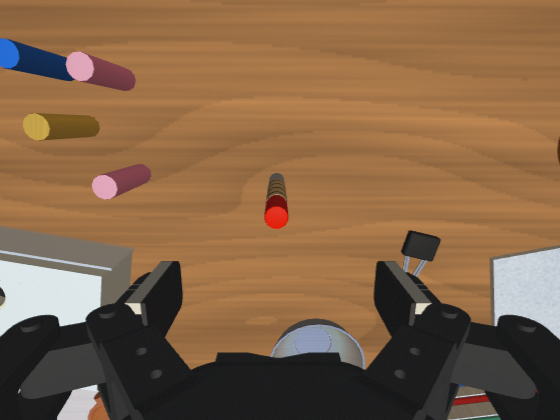

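The rod stands upright with its top at (276,217), as predicted. The short post's top at (36,126) casts to (435,69) at z=85, agreeing with the earlier fix. I'll move over it.

{"fn": "jog_arm", "kwargs": {"commands": [{"xyz": [-0.05,-0.15,0],"twist": [0,0,0],"hand": -1},{"xyz": [-0.1,-0.3,0],"twist": [0,0,0],"hand": -1},{"xyz": [-0.15,-0.45,0],"twist": [0,0,0],"hand": -1},{"xyz": [-0.19,-0.6,0],"twist": [0,0,0],"hand": -1},{"xyz": [-0.207,-0.713,0],"twist": [0,0,0],"hand": -1},{"xyz": [-0.207,-0.713,-0.1],"twist": [0,0,0],"hand": -1},{"xyz": [-0.207,-0.713,-0.25],"twist": [0,0,0],"hand": -1},{"xyz": [-0.207,-0.713,-0.35],"twist": [0,0,0],"hand": -1},{"xyz": [-0.207,-0.713,-0.35],"twist": [0,0,0],"hand": -1},{"xyz": [-0.207,-0.713,-0.35],"twist": [0,0,0],"hand": -1}]}}

```text
clock: 10.6
tool_pos: [434.6, 68.6, 129.9]
ee_rot: [-0.002, 1.0, 0.0, -0.001]
wrist_force: [0.8, -0.1, -0.4]
opening: 85.3
finger_force: 0.0
```

```bash
python3 - <<'E'
from h import *
s=manip.state(); c=cal("wrist")
w=manip.camera("wrist"); print(s["clock"],s["tool_pos"].round(1),s["wrist_force"].round(2),s["opening"])
h=cv2.cvtColor(w,cv2.COLOR_BGR2HSV).astype(int);H,S,V=h[...,0],h[...,1],h[...,2]
m=(H>=19)&(H<=26)&(S>105)&(V>120)
k,l,st,ct=cv2.connectedComponentsWithStats(cv2.morphologyEx(m.astype(np.uint8),cv2.MORPH_OPEN,np.ones((3,3))))
for i in range(1,k):
    if st[i,4]>80: print(st[i],ct[i].round(1),plane("wrist",ct[i],85,c).round(1))
print(proj("wrist",(435,68.5,85),c))
E
```

```text
10.6 [434.6  68.6 129.9] [ 0.76 -0.09 -0.35] 85.29951846176698
[ 257  220   38   36 1073] [275.9 237.5] [435.1  68.6  85. ]
[275.83858403 237.2457393 ]
```

{"fn": "jog_arm", "kwargs": {"commands": [{"xyz": [0.001,0,-0.1],"twist": [0,0,0],"hand": -1},{"xyz": [0.001,0,-0.2],"twist": [0,0,0],"hand": -1},{"xyz": [0.001,0,-0.28],"twist": [0,0,0],"hand": -1},{"xyz": [0.001,0,-0.28],"twist": [0,0,0],"hand": -1},{"xyz": [0.001,0,-0.28],"twist": [0,0,0],"hand": 1},{"xyz": [0.001,0,-0.28],"twist": [0,0,0],"hand": 1},{"xyz": [0.001,0,-0.28],"twist": [0,0,0],"hand": 1},{"xyz": [0.001,0,-0.28],"twist": [0,0,0],"hand": 1},{"xyz": [0.001,0,-0.28],"twist": [0,0,0],"hand": 1},{"xyz": [0.001,0,-0.28],"twist": [0,0,0],"hand": 1}], "force": 40}}

```text
clock: 11.65
tool_pos: [435.8, 68.6, 46.3]
ee_rot: [-0.002, 1.0, 0.0, 0.001]
wrist_force: [-0.5, -0.7, 9.6]
opening: 22.9
finger_force: 38.6
```

{"fn": "jog_arm", "kwargs": {"commands": [{"xyz": [0,0,0],"twist": [0,0,0],"hand": 1},{"xyz": [0,0,0],"twist": [0,0,0],"hand": 1},{"xyz": [0,0,0],"twist": [0,0,0],"hand": 1}]}}

```text
clock: 11.95
tool_pos: [435.8, 68.6, 46.3]
ee_rot: [-0.002, 1.0, 0.0, 0.001]
wrist_force: [-0.6, -0.2, 8.5]
opening: 23.0
finger_force: 38.6
```

{"fn": "jog_arm", "kwargs": {"commands": [{"xyz": [0,0,0.12],"twist": [0,0,0],"hand": 1},{"xyz": [0,0,0.26],"twist": [0,0,0],"hand": 1},{"xyz": [0,0,0.38],"twist": [0,0,0],"hand": 1},{"xyz": [0.12,-0.066,0.38],"twist": [0,0,0],"hand": 1},{"xyz": [0.25,-0.137,0.38],"twist": [0,0,0],"hand": 1},{"xyz": [0.38,-0.208,0.38],"twist": [0,0,0],"hand": 1},{"xyz": [0.5,-0.274,0.38],"twist": [0,0,0],"hand": 1},{"xyz": [0.58,-0.318,0.38],"twist": [0,0,0],"hand": 1},{"xyz": [0.58,-0.318,0.38],"twist": [0,0,0],"hand": 1},{"xyz": [0.58,-0.318,0.38],"twist": [0,0,0],"hand": 1}]}}

```text
clock: 12.95
tool_pos: [609.1, -27.0, 159.2]
ee_rot: [-0.002, 1.0, 0.0, -0.0]
wrist_force: [-0.6, -0.1, -0.5]
opening: 22.9
finger_force: 39.5
```

```bash
python3 - <<'E'
from h import *
s=manip.state(); t=s["tool_pos"]; print(s["clock"],t.round(1),s["wrist_force"].round(2),s["opening"])
v=[]
for n in("scene","side"):
    im=manip.camera(n); u=proj(n,(609,-27,100)).astype(int); x,y=u-60; z=3.25
    f=lambda p:((proj(n,p)-[x,y])*z+390*(n=="side")*np.array([1,0])).round()
    print(n,"bottom",f((t[0],t[1],t[2]-46.3)),"sock",f((609,-27,75)))
    v.append(cv2.resize(im[y:y+120,x:x+120],(390,390),interpolation=cv2.INTER_CUBIC))
cv2.imwrite("pics/c3.png",np.hstack(v))
E
```

```text
12.95 [609.1 -27.  159.2] [-0.58 -0.09 -0.47] 22.858961425149428
scene bottom [200. 179.] sock [195. 233.]
side bottom [584. 179.] sock [592. 231.]
```

View pics/c3.png

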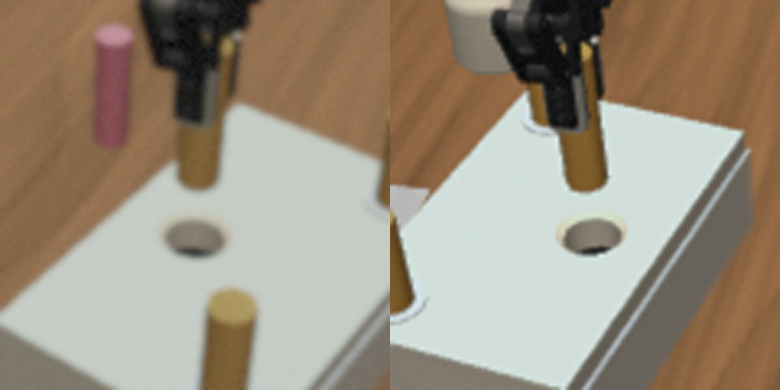

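The post hangs centred over the mouth: its bottom is at (198,180) and (585,182), the mouth at (195,235) and (592,234). The offset between them matches the projection, so I'll insert.

{"fn": "jog_arm", "kwargs": {"commands": [{"xyz": [0,0,-0.06],"twist": [0,0,0],"hand": 1},{"xyz": [0,0,-0.1],"twist": [0,0,0],"hand": 1},{"xyz": [0,0,-0.13],"twist": [0,0,0],"hand": 1},{"xyz": [0,0,-0.15],"twist": [0,0,0],"hand": 1},{"xyz": [0,0,-0.15],"twist": [0,0,0],"hand": 1}]}}

```text
clock: 13.55
tool_pos: [608.8, -26.7, 114.0]
ee_rot: [-0.002, 1.0, 0.0, -0.001]
wrist_force: [0.3, 0.7, -0.4]
opening: 23.0
finger_force: 39.6
```

{"fn": "jog_arm", "kwargs": {"commands": [{"xyz": [0,0,-0.02],"twist": [0,0,0],"hand": 1},{"xyz": [0,0,-0.035],"twist": [0,0,0],"hand": 1},{"xyz": [0,0,-0.048],"twist": [0,0,0],"hand": 1},{"xyz": [0,0,-0.056],"twist": [0,0,0],"hand": 1},{"xyz": [0,0,-0.06],"twist": [0,0,0],"hand": 1},{"xyz": [0,0,-0.06],"twist": [0,0,0],"hand": 1}]}}

```text
clock: 14.15
tool_pos: [609.3, -26.8, 96.6]
ee_rot: [-0.002, 1.0, 0.0, 0.0]
wrist_force: [-0.1, 0.1, -0.7]
opening: 23.0
finger_force: 39.7
```

{"fn": "jog_arm", "kwargs": {"commands": [{"xyz": [0,0,-0.003],"twist": [0,0,0],"hand": 1},{"xyz": [0,0,-0.005],"twist": [0,0,0],"hand": 1},{"xyz": [0,0,-0.005],"twist": [0,0,0],"hand": 1},{"xyz": [0,0,-0.005],"twist": [0,0,0],"hand": 1}]}}

```text
clock: 14.55
tool_pos: [609.6, -26.9, 96.3]
ee_rot: [-0.002, 1.0, -0.0, 0.001]
wrist_force: [-3.2, 0.2, 12.3]
opening: 23.0
finger_force: 41.1
```

Seated with its bottom at z=50.0. I'll release and rise.

{"fn": "jog_arm", "kwargs": {"commands": [{"xyz": [0,0,0.004],"twist": [0,0,0],"hand": 1},{"xyz": [0,0,0.004],"twist": [0,0,0],"hand": 0.3},{"xyz": [0,0,0.004],"twist": [0,0,0],"hand": 0.1},{"xyz": [0,0,0.004],"twist": [0,0,0],"hand": -0.2},{"xyz": [0,0,0.004],"twist": [0,0,0],"hand": -0.6},{"xyz": [0,0,0.004],"twist": [0,0,0],"hand": -1},{"xyz": [0,0,0.004],"twist": [0,0,0],"hand": -1},{"xyz": [0,0,0.004],"twist": [0,0,0],"hand": -1},{"xyz": [0,0,0.004],"twist": [0,0,0],"hand": -1}]}}

```text
clock: 15.45
tool_pos: [609.2, -26.8, 96.3]
ee_rot: [-0.002, 1.0, 0.0, -0.0]
wrist_force: [-0.4, -0.2, -0.1]
opening: 85.4
finger_force: 0.0
```

{"fn": "jog_arm", "kwargs": {"commands": [{"xyz": [0,0,0.08],"twist": [0,0,0],"hand": -1},{"xyz": [0,0,0.2],"twist": [0,0,0],"hand": -1},{"xyz": [0,0,0.35],"twist": [0,0,0],"hand": -1},{"xyz": [0,0,0.5],"twist": [0,0,0],"hand": -1},{"xyz": [-0.1,0,0.6],"twist": [0,0,0],"hand": -1},{"xyz": [-0.25,0,0.6],"twist": [0,0,0],"hand": -1},{"xyz": [-0.35,0,0.6],"twist": [0,0,0],"hand": -1},{"xyz": [-0.35,0,0.6],"twist": [0,0,0],"hand": -1}]}}

```text
clock: 16.25
tool_pos: [501.3, -26.5, 277.4]
ee_rot: [-0.002, 1.0, -0.0, 0.0]
wrist_force: [0.7, -0.7, -0.3]
opening: 85.4
finger_force: 0.0
```

```bash
python3 - <<'E'
from h import *
s=manip.state(); print(s["clock"],s["tool_pos"].round(1),s["wrist_force"].round(2),s["opening"])
a,b=manip.camera("scene"),manip.camera("side")
cv2.imwrite("pics/c4.png",np.hstack([cv2.resize(i,(400,300),interpolation=cv2.INTER_AREA) for i in (a[60:360,100:500],b[100:400,100:500])]))
for n in("scene","side"): print(n,[proj(n,p).round() for p in((609,-27,135),(667,-132,135),(698,54,135))])
E
```

```text
16.25 [501.3 -26.5 277.4] [ 0.72 -0.66 -0.33] 85.40988078915728
scene [array([323., 209.]), array([332., 258.]), array([388., 198.])]
side [array([207., 170.]), array([195., 136.]), array([143., 193.])]
```

View pics/c4.png

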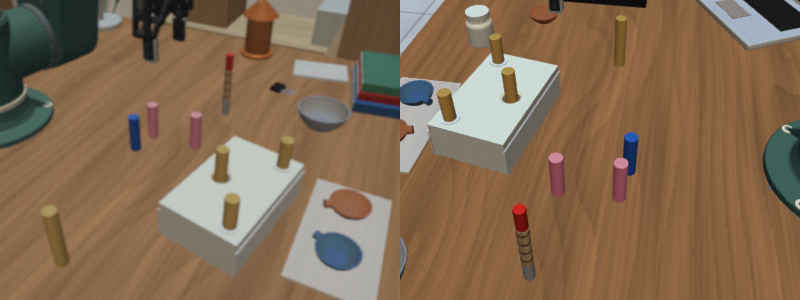

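The short post stands upright in the socket, its top at scene (322,209) and side (209,170), matching z=135 and level with the fixed posts. The rod, the long post and the look-alikes are all standing.

```bash
python3 -c "
from cell import manip
print(manip.job_done())"
```

```text
the job is handed in; nothing more can be done
None
```

The socket probed at 25 mm deep; the rod is back upright on the desk clear of the stand, the short post stands in the socket level with the two fixed posts, the long post was not touched, and the job was handed in at about 16 s.

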